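# Pulse the pepper grinder: bayonet lid to half-way and hold

### The job

Give the pepper in the steel grinder a pulse: take the lid from the blue tray, set it on the grinder with its pins down through the two notches so that it sits flat on the rim, then twist it clockwise (seen from above) half-way to the lock, until its ears stand at the single black marks. Do not turn it on into the lock click at the double marks; finish still gripping the knob and holding the lid there against its spring, without letting go. Leave the cup and the three steel containers undisturbed.

Things in the scene. Friction and masses are not known exactly. Their poses are not given: they have to be found in the camera images.
- grinder: Cordless stainless steel pepper grinder, an upright round can 122 mm across, 128 mm high, fixed firmly by its suction foot. Origin at the centre of its underside, z up. Its open mouth at the top has an inward lip with two entry notches, on the grinder's +x and -x axes. Under the lip (122 mm up) the cup is 96 mm wide; stops there let the lid's pins go only clockwise (from above) from the notches.
- mouth (a point): Centre of the grinder's mouth, level with the top of the rim, 128 mm above the surface. The lip around it is 6 mm thick with inner radius 38.5 mm. With the lid seated its disc rests on this rim and the lid's origin lies on the grinder's axis, 18 mm below this point (110 mm above the grinder's origin).
- notch (a point): Entry notch on the grinder's +x axis, at the top of the rim, 42 mm from the axis (a second one is opposite): a gap in the lip at least 17 mm wide, open from the mouth out to radius 48 mm.
- half_mark (a point): Single raised black mark on the outer rim, 54.5 mm from the axis and 35 degrees clockwise of the notch on the grinder's +x axis (another is opposite): the pulse position, half-way. Double black marks 70 degrees clockwise of each notch show the locked position.
- lid: The grinder's lid, about 0.2 kg: a steel disc 100 mm across (18 to 24 mm above the origin), a black bar knob on top, a black plug below. Origin at the centre of the plug's underside, z up. Plug: radius 36 mm, 18 mm long, its lowest 6 mm tapering to radius 31 mm. The same after half a turn. It starts standing on its plug in the tray, clear of the tray's walls.
- knob (a point): Point on the lid's axis inside the knob, 48 mm above the lid's origin, at a good height to grip. The knob is an upright bar 56 mm long along the lid's x axis (right over the pins), 20 mm wide along y, from 24 to 62 mm above the lid's origin.
- pin (a point): Round steel pin, 8 mm in diameter, standing out of the plug along the lid's +x axis (a second one along -x), from the plug to a round tip at radius 44 mm; this point is on its axis 40 mm from the lid's axis and 6 mm above the lid's origin. Over each pin the disc has a small ear, 8 mm wide, to radius 56.5 mm. Seated, the pins have 2 mm of play under the lip.
- switch (a joint): Sprung switch ring under the lip, pushed round by the pins; rad, clockwise from above, 0 at rest, ends at 1.08. The pins meet it after about 0.18 rad of lid turn from the notches, so it reads the lid's turn less 0.18: about 0.43 at the half-way mark. It pushes back with 0.09 N m at first, 0.18 N m at half-way, and turns the lid back if let go.
- catch (a joint): Sprung steel catch in the cup's wall that makes the lock click; m, 0 at rest. A pin pushes it outwards once the lid has turned past about 50 degrees (0.87 rad) from the notches; it snaps back behind the pin at about 68 and then keeps the lid locked.
- catch2 (a joint): The like catch on the opposite side of the cup, for the other pin; m, 0 at rest.
- tray: Pale blue plastic tray 200 x 160 mm, walls 24 mm high and 4 mm thick, floor 4 mm thick, loose. Origin at the centre of its underside.
- cup: Short white ceramic cup, 72 mm across, 58 mm high, loose; origin at the centre of its underside. Bystander.
- container1: One of three identical closed round steel containers, 73 mm across, 98 mm high with its small knob, loose; origin at the centre of its underside. Bystander.
- container2: Second of the three identical containers. Bystander.
- container3: Third of the three identical containers. Bystander.

How it is judged:
On the way, in this order (a step that is already met when the one before it is completed fails the run):
1. the lid is held clear of the tray (contact force between the fingers and lid above 1 N and z of lid in the frame of tray above 0.05 m), for 0.1 s.
2. the lid sits flat on the rim with its pins in the notches, not yet turned (z of lid in the frame of grinder between 0.107 and 0.1128 m and horizontal distance between lid and mouth below 0.0035 m and angle between lid's own z axis and vertical below 0.06 rad and angle between the x axis of lid and the x axis of grinder, either way round below 0.25 rad), for 0.05 s.
At the end, for the whole second after the job is handed in: Lid flat on the rim (origin 107 to 112.8 mm above the grinder's, within 3.5 mm of its axis, tilt under 0.06 rad), turned clockwise 35 +/- 9 degrees from the notches, switch ring past 0.25 rad and still, lock catches not pressed, fingers still holding the lid with over 1 N (z of lid in the frame of grinder between 0.107 and 0.1128 m and horizontal distance between lid and mouth below 0.0035 m and angle between lid's own z axis and vertical below 0.06 rad and angle between the x axis of lid and the x axis of grinder, either way round between 0.454 and 0.768 rad and value of joint switch above 0.25 rad and velocity of joint switch between -0.15 and 0.15 rad/s and value of joint each of catch, catch2 below 0.001 m and contact force between the fingers and lid above 1 N); the arm keeps its last pose, push and grip.
It fails at once if the lid was turned into the lock click (value of joint any of catch, catch2 above 0.0012 m).
It fails at once if the cup or a container was pushed more than 15 mm or tipped over (distance of any of container1, container2, container3, cup from where it was at the start of the episode above 0.015 m or angle between any of container1, container2, container3, cup's own z axis and vertical above 0.3 rad).
It also fails if it takes over 45 s, if anything falls off the work surface, if the arm or the gripper's body presses on something with over 40 N, if the wrist force passes 120 N, or if a joint passes its speed limit or range.

### The arm

A 6-joint arm with a two-finger parallel gripper is mounted at the origin on the work surface. World frame = base frame: x ahead of the robot, y to its left, z up, the work surface at z = 0. Lengths are in m, angles in rad, forces in N, time in s.
With the tool pointing down it reaches from about 0.4 to 0.825 m from the base axis. Payload 7 kg.
Tool frame: the origin (TCP) lies at the very end of the fingers, on their centre line; the grasp point (between the pads) lies bot.grip_depth behind it (bot.grip_depth is the distance from the TCP to the grasp point, in m); z points along the fingers, y is the line along which they close (so a half turn about z gives the same grasp; the last joint's range is limited). The gripper opens to 88 mm and grips with 3 to 60 N. Pads are 19 mm wide; open, the fingers measure 130 mm over their backs; the gripper's body (78 mm by 193 mm) begins 47 mm behind the grasp point.
Start: joints at [1.446, 0.359, 0.012, 0, -1.224, -0.288], TCP at [0.271, 0.618, 0.198] pointing down, gripper open.
Joint ranges: [-3.07, 3.07], [-1.43, 2.12], [-1.02, 1.25], [-3.03, 1.67], [-3.05, -0], [-3.03, 3.03]. Speed limits (rad/s): [2.39, 2.39, 3.01, 3.14, 3.14, 3.14].

### API

Orientations are given as [roll, pitch, yaw] about the fixed x, y, z axes, in that order (R = Rz(yaw) Ry(pitch) Rx(roll)).
In Python, from plant import get_obs, viewer, close_job, bot gives the robot as it stands.
- The arm moves only by the tool carry_out, never from a script. Its argument "deltas" is a list of rows, each a list of 3 entries, a list of its own where there are three numbers: the shift along the tool's x, y, z in mm, then the turn, a rotation vector about the tool's x, y, z in degrees, then the opening in per cent of the stroke, from 0 (shut) to 100 (fully open). In form: [[[x, y, z], [wx, wy, wz], fingers], ...]. A call has 1 to 5 rows; each row shifts and turns the commanded pose from where the row before left it, along the tool's axes as they then stand; what a row does not reach is not made up. A row lasts 1/8 s, in which the tool goes at most 62.5 mm and 10.7 degrees, less where a joint would pass 70% of its speed; a pose out of reach is approached as far as the arm can. A call with a gripper value outside its range is refused whole. The fingers move at their own pace and stop on an object; the grip force is fixed at half the most. Time passes only in rows, so rows that do not move let the fingers close. It gives the time, the measured TCP pose, the force, the opening and the grip force at its end, in the units of the state.
- get_obs(): the state, without advancing time (a new reading comes with each control period).
- viewer.camera(name): name is "side" or "top" or "wrist"; returns a dict with "pixels" (400x640x3 uint8, red, green, blue), "K" (3x3 intrinsics, pixels), "k1" (the pictures are not rectified: a ray, as slopes to the right and down, at radius r is drawn at 1 + k1 r^2 times it, then the intrinsics apply), "R" (3x3) and "t" (3): a world point X has camera coordinates R X + t. Camera axes: x right, y down, z forward; pixel columns grow to the right and rows downward; lengths in m; the calibration is good to about 2 mm. A picture is of the moment at which its call begins. There is no depth.
- close_job(): hands the job in; it is judged then, once.
The state is a dict: "t": time; "joint_pos": joint angles; "qvel": joint speeds; "tau": joint torques, N m; "tool_pos": TCP position; "ee_rot": TCP orientation; "ft_force": force on the tool from outside, world axes, zero at the start; "torque": the same for the moment, N m; "gripper_width": finger opening in m; "grasp_force": force on a finger pad.
Only numpy, scipy, OpenCV 4.12 (cv2) and the standard library are available. Lean on these libraries where they do the work, as an engineer would, in place of code of your own. Each camera call takes 0.05 s, during which the arm holds its last target. There are 200 camera calls.

## Working session

There is one attempt and no reset: what is moved stays moved. The work goes in short steps, Python scripts to look and compute and a tool call to move; the robot and the scene stay as the last step left them, time stands still between calls to the robot, and variables do not carry over. Pictures are saved under pics/ and viewed, at most 10 in all, crops included, and the job is handed in when it is done.

Besides the shell and the picture viewer there is one more tool, called after "Emit:" as a command line: name --argument value ..., lists and objects as JSON in quotes. carry_out: Moves the arm, as the interface text tells. Its arguments: {"type":"object","properties":{"deltas":{"type":"array"}},"required":["deltas"]}

```bash
mkdir -p pics; ls; cat > h.py <<'E'
import numpy as np, cv2
from plant import get_obs, viewer, bot
def shot(n,f=None):
    c=viewer.camera(n)
    if f: cv2.imwrite('pics/'+f,c["pixels"][:,:,::-1])
    return c
def ray(c,uv):
    K=np.array(c["K"]);k=c["k1"]
    uv=np.atleast_2d(uv).astype(float)
    p=cv2.undistortPoints(uv[:,None],K,np.array([k,0,0,0,0.]))[:,0]
    d=np.c_[p,np.ones(len(p))]@np.array(c["R"]); o=-np.array(c["R"]).T@np.array(c["t"])
    return o,d
def plane(c,uv,z):
    o,d=ray(c,uv); return o+d*((z-o[2])/d[:,2:])
def proj(c,X):
    X=np.atleast_2d(X)@np.array(c["R"]).T+np.array(c["t"]); s=X[:,:2]/X[:,2:]
    s=s*(1+c["k1"]*(s**2).sum(1,keepdims=True)); K=np.array(c["K"])
    return s*[K[0,0],K[1,1]]+K[:2,2]
E
python3 - <<'E'
from h import *
a=shot("top","top0.png");b=shot("side","side0.png")
for c in(a,b): print(-np.array(c["R"]).T@c["t"],c["k1"],c["K"][0])
print(bot.grip_depth,get_obs())
E
```

```text
pics
[ 0.44575946 -0.02771917  1.12787113] -0.12834035325737558 [485.30846606   0.         317.37647925]
[0.37240696 0.64298736 0.84457048] 0.004626708322727481 [428.25581813   0.         316.76580824]
0.0188 {'t': 0.1, 'joint_pos': array([ 1.44609965e+00,  3.59337390e-01,  1.11438687e-02, -3.40714332e-04,
       -1.22409301e+00, -2.88066365e-01]), 'qvel': array([-0.00105563,  0.00012747,  0.00185696,  0.00019794, -0.00144702,
        0.00069261]), 'tau': array([-2.43378447e-03, -5.84161448e+01,  2.93751973e+01,  7.01556087e+00,
        1.01839556e-02, -4.89221293e-05]), 'tool_pos': array([0.27061462, 0.61784594, 0.19679342]), 'ee_rot': array([ 3.14007285e+00, -1.16297763e-04, -4.12878965e-01]), 'ft_force': array([-0.02815454,  0.1470505 , -0.40089633]), 'torque': array([ 0.02156804, -0.01610277, -0.064063  ]), 'grasp_force': 0.0, 'gripper_width': 0.08732277315806554}
```

View pics/top0.png

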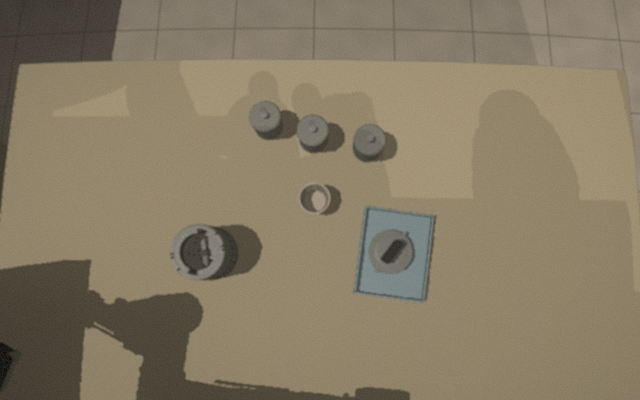

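View pics/side0.png

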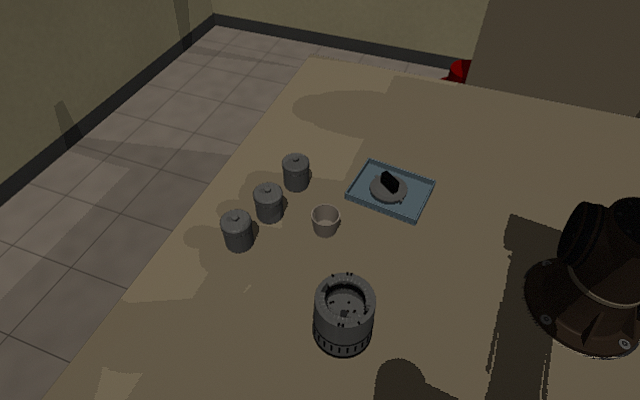

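Top view: the grinder mouth is near (200,250), the lid disc near (391,252), the knob bar runs lower-left to upper-right, and the cup is at (315,198). Next I'll enlarge the grinder and lid.

```bash
python3 - <<'E'
from h import *
a=shot("top");b=shot("side")
A=a["pixels"][:,:,::-1];B=b["pixels"][:,:,::-1]
f=lambda im,u,v,w,h:cv2.convertScaleAbs(cv2.resize(im[v:v+h,u:u+w],(400,300),interpolation=cv2.INTER_CUBIC),alpha=1.7)
cv2.imwrite('pics/crop1.png',np.vstack([np.hstack([f(A,160,217,80,60),f(A,351,222,80,60)]),np.hstack([f(B,300,262,96,72),f(B,348,160,80,60)])]))
print(plane(a,[[200,250]],.128),plane(a,[[391,252]],.028),plane(a,[[393,251]],.066),plane(b,[[345,297]],.128),plane(b,[[388,188]],.028))
print(plane(a,[[315,198]],.05))
E
```

```text
[[0.47155383 0.23523374 0.128     ]] [[ 0.47766195 -0.17261209  0.028     ]] [[ 0.47878412 -0.17197677  0.066     ]] [[0.46794274 0.24010695 0.128     ]] [[ 0.47718663 -0.16624519  0.028     ]]
[[5.95020083e-01 4.62832928e-04 5.00000000e-02]]
```

View pics/crop1.png

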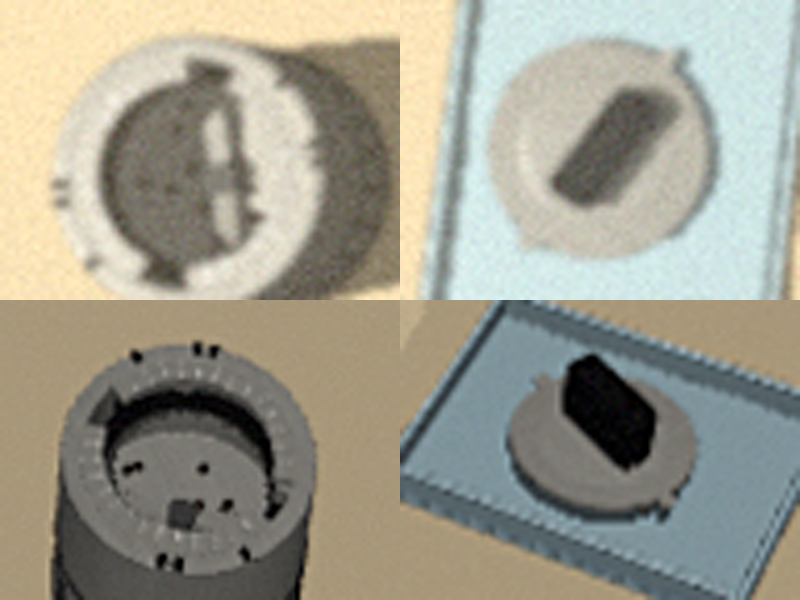

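The crop (×5) shows these points in the top view:
- **Notches:** about (201.8,232) and (193,271).
- **Single mark:** clockwise of the lower notch.
- **Lid ears:** about (407,234) and (377,270.6).

In the side view the notches are at (326,288) and (366,310), and the ears at (376,176.6) and (401.6,202).

```bash
python3 - <<'E'
from h import *
a=shot("top");b=shot("side");w=shot("wrist","wr0.png")
for n,c,p,z in(("gr top",a,[[201.8,232],[193,271]],.128),("gr side",b,[[325.9,287.7],[366,310]],.128),("lid top",a,[[407,234],[377,270.6]],.028),("lid side",b,[[376,176.6],[401.6,202]],.025)):
    q=plane(c,p,z); d=q[0]-q[1]; print(n,q.mean(0),np.degrees(np.arctan2(d[1],d[0])),np.hypot(*d[:2]))
# lid disc and grinder rim ring by contour, both views
T=a["pixels"].astype(int)
R=np.array(w["R"]);o=get_obs();print("wrist cam rel tool", -R.T@w["t"]-o["tool_pos"],R,w["K"],w["k1"],o["ee_rot"])
E
```

```text
gr top [0.46844575 0.24062463 0.128     ] -10.382372411673549 0.08249634717541768
gr side [0.46589192 0.24299133 0.128     ] -11.670166936633176 0.08663952874758764
lid top [ 0.47718397 -0.17509838  0.028     ] -39.25553536636857 0.10735497636997404
lid side [ 0.47558822 -0.16622189  0.025     ] -37.59637767942218 0.11001912446402741
wrist cam rel tool [ 0.06715735 -0.02939305  0.18541394] [[-4.00769226e-01 -9.16179035e-01  6.14332415e-05]
 [-8.81129491e-01  3.85455679e-01  2.73924699e-01]
 [-2.50987746e-01  1.09726459e-01 -9.61751140e-01]] [[339.1259381    0.         319.54417422]
 [  0.         339.1259381  202.74010636]
 [  0.           0.           1.        ]] -0.0178149415778274 [ 3.14117369e+00 -5.59321076e-05 -4.12850118e-01]
```

Emit:
carry_out --deltas '[[[38,44,-5],[0,0,0],100],[[38,44,-5],[0,0,0],100],[[38,44,-5],[0,0,0],100],[[38,44,-5],[0,0,0],100],[[38,44,-5],[0,0,0],100]]'

```text
t: 0.98
tool_pos: [0.3568, 0.3387, 0.2231]
ee_rot: [-3.141, -0.0, -0.412]
ft_force: [0.9, 0.4, 1.1]
gripper_width: 0.0876
grasp_force: 0.0
```

Emit:
carry_out --deltas '[[[38,44,-5],[0,0,0],100],[[0,0,0],[0,0,0],100],[[0,0,0],[0,0,0],100]]'

```text
t: 1.35
tool_pos: [0.3739, 0.2851, 0.228]
ee_rot: [-3.14, -0.0, -0.414]
ft_force: [-0.4, 0.1, -0.2]
gripper_width: 0.0876
grasp_force: 0.0
```

```bash
python3 - <<'E'
from h import *
w=shot("wrist","wr1.png");o=get_obs();print(o["tool_pos"],o["ee_rot"],np.array(w["R"])[2], -np.array(w["R"]).T@w["t"])
np.savez("wr1.npz",**w)
print(proj(w,[[.468,.241,.128],[.466,.243,.128]]))
E
```

```text
[0.37373747 0.2854976  0.22773311] [-3.14115633e+00  6.72792148e-05 -4.12834710e-01] [-0.25028563  0.11140033 -0.96174169] [0.44096631 0.25535626 0.41350288]
[[323.02734803  66.1087274 ]
 [321.71538019  69.66808831]]
```

View pics/wr1.png

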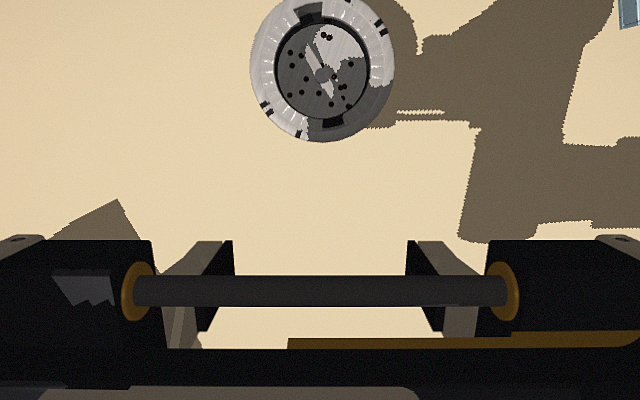

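Wrist view: the rim is centred near (322,69), the notches are at (308,14) and (334,122), and the double marks at (266,108) and (380,30). I'll cast these points and fit the mouth edge.

```bash
python3 - <<'E'
from h import *
w=dict(np.load("wr1.npz")); w["k1"]=float(w["k1"])
p=w["pixels"]
d=p.max(2)<70
m=np.zeros(d.shape,bool); m[0:146,245:400]=1
n,l,s,c=cv2.connectedComponentsWithStats((d&m).astype(np.uint8))
for i in range(1,n):
    if s[i,4]>15: 
        X=plane(w,c[i],.128)[0]; print(s[i],c[i].round(1),X.round(4))
for z,P in((.128,[[308,14],[334,122]]),(.128,[[380,30],[266,108]])):
    q=plane(w,P,z); e=q[0]-q[1]; print(q.mean(0),np.degrees(np.arctan2(e[1],e[0])),np.hypot(*e[:2]))
# rim outer edge: grinder vs table (blue/red warm ratio)
t=(p[:,:,0].astype(int)-p[:,:,2]); 
g=((t<25)&m).astype(np.uint8); 
pts=[]
for th in np.radians(range(60,330,6)):   # avoid shadow side
    r=np.arange(60,85,.25); u=322.5+r*np.cos(th); v=69.5+r*np.sin(th)
    ok=(v>=0)&(v<399); u,v,rr=u[ok],v[ok],r[ok]
    val=t[v.round().astype(int),u.round().astype(int)]
    k=np.where(val>25)[0]
    if len(k) and k[0]>2: pts.append([u[k[0]],v[k[0]]])
X=plane(w,pts,.128)[:,:2]
for _ in range(3):
    A=np.c_[2*X,np.ones(len(X))]; s=np.linalg.lstsq(A,(X**2).sum(1),rcond=None)[0]; R=np.sqrt(s[2]+s[:2]@s[:2]); r=np.hypot(*(X-s[:2]).T)-R; X=X[abs(r)<max(.0015,r.std()*1.5)]
print(s[:2],R,len(X),r.std())
E
```

```text
[ 274    2   96  129 1783] [321.6  57.8] [0.474  0.2396 0.128 ]
[374  18  10  10  45] [378.4  22.6] [0.4797 0.1898 0.128 ]
[379  28  10   9  47] [383.4  31.6] [0.4723 0.1886 0.128 ]
[321  32  12   9  56] [326.1  35.8] [0.4872 0.2301 0.128 ]
[298  43   9  16  55] [302.1  52.4] [0.4837 0.252  0.128 ]
[287  49   6   7  31] [289.6  52.3] [0.4878 0.2608 0.128 ]
[348  61   6   7  32] [350.6  63.7] [0.461  0.2205 0.128 ]
[289  63   6   6  33] [291.6  65.4] [0.4784 0.2635 0.128 ]
[320  62   4   7  18] [321.8  64.4] [0.4695 0.2414 0.128 ]
[331  72   6  10  32] [333.6  76.3] [0.4577 0.2364 0.128 ]
[303  75   6   8  33] [305.6  78.5] [0.4651 0.2574 0.128 ]
[338  83  10   8  58] [342.1  86.6] [0.4478 0.2332 0.128 ]
[299  89   6   7  31] [301.3  91.8] [0.4573 0.2647 0.128 ]
[316  90   6   7  34] [318.5  92.9] [0.451  0.2524 0.128 ]
[287  92   6   6  30] [289.3  94.5] [0.4593 0.2743 0.128 ]
[341  95   5   6  20] [342.8  97.3] [0.44   0.2358 0.128 ]
[260 101  10   8  34] [263.8 104.1] [0.4609 0.2964 0.128 ]
[328 101   6   7  32] [330.7 103.7] [0.4394 0.2467 0.128 ]
[266 109   8   8  35] [269.4 112.1] [0.4534 0.295  0.128 ]
[315 126  51  16  70] [341.4 136.1] [0.4121 0.2487 0.128 ]
[295 130   7   8  34] [298.  133.7] [0.4283 0.2809 0.128 ]
[0.46582215 0.24325901 0.128     ] -9.238360710855567 0.08272842100940135
[0.46587558 0.24333403 0.128     ] -80.89317270522703 0.1069514568999224
[0.46639193 0.24248753] 0.05723120977081148 36 0.000282761274593286
```

Emit:
carry_out --deltas '[[[31,49,0],[0,0,0],100],[[31,50,0],[0,0,0],100],[[29,51,0],[0,0,0],100],[[27,51,0],[0,0,0],100],[[26,51,0],[0,0,0],100]]'

```text
t: 2.02
tool_pos: [0.4048, -0.0042, 0.2277]
ee_rot: [-3.142, -0.0, -0.41]
ft_force: [1.1, 0.2, -0.1]
gripper_width: 0.0877
grasp_force: 0.0
```

Emit:
carry_out --deltas '[[[24,51,0],[0,0,0],100],[[23,51,0],[0,0,0],100],[[0,0,0],[0,0,7.4],100],[[0,0,0],[0,0,7.4],100],[[0,0,0],[0,0,0],100]]'

```text
t: 2.65
tool_pos: [0.4072, -0.1154, 0.2273]
ee_rot: [3.141, 0.001, -0.669]
ft_force: [-0.5, 0.1, 0.8]
gripper_width: 0.0879
grasp_force: 0.0
```

```bash
python3 - <<'E'
from h import *
w=shot("wrist","wr2.png");o=get_obs();print(o["t"],o["tool_pos"],o["ee_rot"])
np.savez("wr2.npz",**w)
print(proj(w,[[.476,-.171,.028]]))
E
```

```text
2.7 [ 0.40712226 -0.11530026  0.22736248] [ 3.14102774e+00  4.97774074e-04 -6.67190157e-01]
[[320.30215606  91.56595852]]
```

View pics/wr2.png

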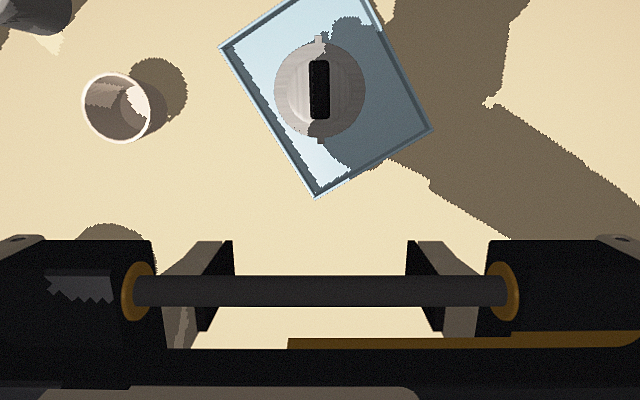

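The lid ears are at (318,38) and (320,142) and the knob spans u 309–330, already lined up with the tool x axis.

```bash
python3 - <<'E'
from h import *
w=dict(np.load("wr2.npz")); w["k1"]=float(w["k1"]); p=w["pixels"].astype(int)
o=get_obs(); T=o["tool_pos"]; y=o["ee_rot"][2]
def rel(X): d=X[:2]-T[:2]; return (np.array([d@[np.cos(y),np.sin(y)], d@[np.sin(y),-np.cos(y)]])*1000).round(1)
q=plane(w,[[318.3,38.5],[320.3,141.5]],.026); d=q[0]-q[1]
print(q.mean(0),rel(q.mean(0)),np.degrees(np.arctan2(d[1],d[0])-y),np.hypot(*d[:2]))
m=(p.max(2)<45).astype(np.uint8); m[:50]=0;m[130:]=0;m[:,:300]=0;m[:,340:]=0
c=max(cv2.findContours(m,0,2)[0],key=cv2.contourArea); print(cv2.boundingRect(c),cv2.minAreaRect(c))
x,yy,W,H=cv2.boundingRect(c)
for v in(64,80,100,116):
    k=np.where(m[v])[0]; print(v,k.min(),k.max())
q=plane(w,[[x+W/2-.5,yy],[x+W/2-.5,yy+H-1]],.066); print([rel(i) for i in q])
E
```

```text
[ 0.47642601 -0.17000641  0.026     ] [88.3  0.1] 1.0530779248823336 0.10677800848257608
(309, 60, 21, 59) ((319.0, 89.0), (58.0, 20.0), 90.0)
64 309 328
80 310 329
100 310 329
116 311 329
[array([ 1.158e+02, -1.000e-01]), array([62. , -0.3])]
```

Emit:
carry_out --deltas '[[[44,0,20],[0,0,0],100],[[44.5,0,20],[0,0,0],100],[[0,0,45],[0,0,-1],100],[[0,0,45],[0,0,0],100],[[0,0,0],[0,0,0],100]]'

```text
t: 3.32
tool_pos: [0.4737, -0.1703, 0.0947]
ee_rot: [3.137, 0.006, -0.651]
ft_force: [0.2, 0.4, 1.1]
gripper_width: 0.0875
grasp_force: 0.0
```

```bash
python3 - <<'E'
from h import *
w=shot("wrist","wr3.png");o=get_obs();print(o["tool_pos"],o["ee_rot"],o["ft_force"])
E
```

```text
[ 0.47563506 -0.17055188  0.09717404] [ 3.13924277e+00  2.18782263e-03 -6.50458810e-01] [-0.21725135  0.43183466  1.09119433]
```

View pics/wr3.png

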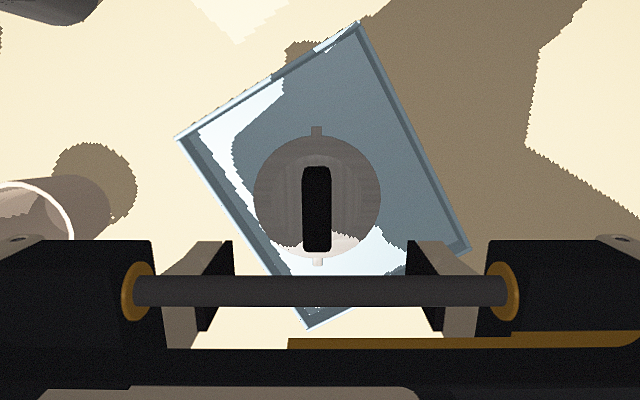

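The knob is centred at u≈317 between the fingers and its edges are vertical, so it's aligned. Descending to grip.

Emit:
carry_out --deltas '[[[0,0,30],[0,0,0],100],[[0,0,20],[0,0,0],100],[[0,0,12],[0,0,0],100],[[0,0,0],[0,0,0],100],[[0,0,0],[0,0,0],0]]'

```text
t: 4.0
tool_pos: [0.4771, -0.1709, 0.0369]
ee_rot: [-3.141, -0.002, -0.653]
ft_force: [0.1, 0.7, -0.1]
gripper_width: 0.0823
grasp_force: 0.0
```

Emit:
carry_out --deltas '[[[0,0,0],[0,0,0],0],[[0,0,0],[0,0,0],0],[[0,0,0],[0,0,0],0],[[0,0,0],[0,0,0],0]]'

```text
t: 4.5
tool_pos: [0.476, -0.171, 0.0357]
ee_rot: [3.142, 0.0, -0.654]
ft_force: [0.2, 0.0, 0.3]
gripper_width: 0.0434
grasp_force: 0.0
```

Emit:
carry_out --deltas '[[[0,0,0],[0,0,0],0],[[0,0,0],[0,0,0],0],[[0,0,0],[0,0,0],0],[[0,0,0],[0,0,0],0],[[0,0,0],[0,0,0],0]]'

```text
t: 5.12
tool_pos: [0.4761, -0.1709, 0.0357]
ee_rot: [-3.141, -0.0, -0.654]
ft_force: [0.7, 0.6, 0.6]
gripper_width: 0.0185
grasp_force: 30.0
```

Emit:
carry_out --deltas '[[[0,0,-10],[0,0,0],0],[[0,0,-30],[0,0,0],0],[[0,0,-45],[0,0,0],0],[[0,0,-45],[0,0,0],0],[[0,0,-40],[0,0,0],0]]'

```text
t: 5.75
tool_pos: [0.4755, -0.171, 0.2079]
ee_rot: [-3.141, -0.0, -0.654]
ft_force: [1.4, -0.6, -2.0]
gripper_width: 0.0186
grasp_force: 30.0
```

Emit:
carry_out --deltas '[[[0,0,0],[0,0,0],0],[[0,0,0],[0,0,0],0]]'

```text
t: 6.0
tool_pos: [0.4751, -0.1707, 0.2052]
ee_rot: [-3.142, 0.001, -0.654]
ft_force: [0.0, 0.2, -4.1]
gripper_width: 0.0184
grasp_force: 30.0
```

Emit:
carry_out --deltas '[[[-20,-25,0],[0,0,0],0],[[-32,-40,0],[0,0,0],0],[[-32,-40,0],[0,0,0],0],[[-32,-40,0],[0,0,0],0],[[-32,-40,0],[0,0,0],0]]'

```text
t: 6.62
tool_pos: [0.4697, 0.0671, 0.2043]
ee_rot: [3.139, 0.001, -0.654]
ft_force: [1.3, -0.7, -2.8]
gripper_width: 0.0187
grasp_force: 30.0
```

Emit:
carry_out --deltas '[[[-32,-40,0],[0,0,0],0],[[-32,-40,0],[0,0,0],0],[[-28,-35,0],[0,0,0],0],[[-18,-22,0],[0,0,0],0],[[0,0,0],[0,0,-9],0]]'

```text
t: 7.25
tool_pos: [0.466, 0.2428, 0.2036]
ee_rot: [3.138, 0.001, -0.492]
ft_force: [-0.1, -0.3, -2.0]
gripper_width: 0.0185
grasp_force: 30.0
```

Emit:
carry_out --deltas '[[[0,0,0],[0,0,-9],0],[[0,0,0],[0,0,-9],0],[[0,0,0],[0,0,0],0],[[0,0,0],[0,0,0],0]]'

```text
t: 7.75
tool_pos: [0.4666, 0.2412, 0.2048]
ee_rot: [3.14, 0.001, -0.186]
ft_force: [-0.2, -0.0, -2.9]
gripper_width: 0.0184
grasp_force: 30.0
```

```bash
python3 - <<'E'
from h import *
w=shot("wrist","wr4.png");o=get_obs();print(o["tool_pos"],np.degrees(o["ee_rot"]),o["ft_force"])
np.savez("wr4.npz",**w)
T=o["tool_pos"]; y=o["ee_rot"][2]; d=np.array([.4664,.2425])-T[:2]
print(d@[np.cos(y),np.sin(y)]*1e3,d@[np.sin(y),-np.cos(y)]*1e3)
E
```

```text
[0.46672085 0.24128103 0.20505874] [ 1.79943421e+02  4.02857931e-02 -1.06200423e+01] [ 0.71857428  0.21466051 -2.23736601]
-0.5400089333134395 -1.1389591163753632
```

View pics/wr4.png

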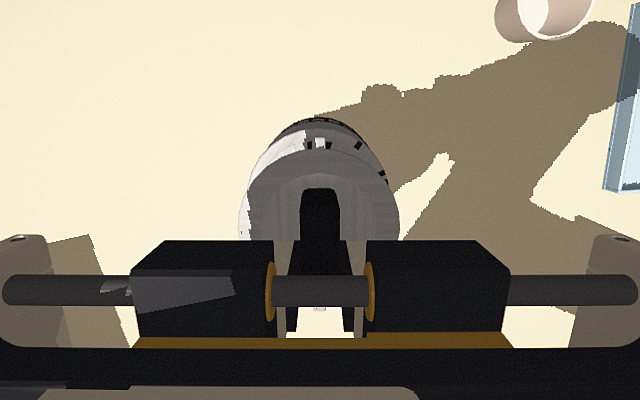

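The lid is held level and the front notch shows beyond the disc at about (315,143). I'll trim by the small offset and descend in stages, watching the force.

Emit:
carry_out --deltas '[[[-0.5,-1.1,15],[0,0,-0.6],0],[[0,0,20],[0,0,0],0],[[0,0,8],[0,0,0],0],[[0,0,0],[0,0,0],0],[[0,0,0],[0,0,0],0]]'

```text
t: 8.43
tool_pos: [0.467, 0.243, 0.1632]
ee_rot: [-3.141, -0.001, -0.172]
ft_force: [0.5, -0.3, -1.3]
gripper_width: 0.0185
grasp_force: 30.0
```

Emit:
carry_out --deltas '[[[0,0,5],[0,0,0],0],[[0,0,4],[0,0,0],0],[[0,0,0],[0,0,0],0]]'

```text
t: 8.8
tool_pos: [0.4665, 0.2425, 0.1533]
ee_rot: [3.141, 0.0, -0.172]
ft_force: [-0.5, -0.3, -3.2]
gripper_width: 0.0183
grasp_force: 30.0
```

Emit:
carry_out --deltas '[[[0,0,3],[0,0,0],0],[[0,0,3],[0,0,0],0],[[0,0,2],[0,0,0],0],[[0,0,0],[0,0,0],0]]'

```text
t: 9.3
tool_pos: [0.4666, 0.2427, 0.1455]
ee_rot: [3.141, 0.0, -0.172]
ft_force: [0.0, 0.2, -2.9]
gripper_width: 0.0184
grasp_force: 30.0
```

Emit:
carry_out --deltas '[[[0,0,2],[0,0,0],0],[[0,0,1.5],[0,0,0],0],[[0,0,0],[0,0,0],0],[[0,0,0],[0,0,0],0]]'

```text
t: 9.8
tool_pos: [0.4667, 0.2427, 0.1422]
ee_rot: [-3.142, 0.0, -0.172]
ft_force: [-0.4, -0.7, -3.0]
gripper_width: 0.0183
grasp_force: 30.0
```

Emit:
carry_out --deltas '[[[0,0,1],[0,0,0],0],[[0,0,0],[0,0,0],0],[[0,0,0],[0,0,0],0]]'

```text
t: 10.18
tool_pos: [0.4669, 0.243, 0.1415]
ee_rot: [-3.141, -0.001, -0.172]
ft_force: [-0.4, 1.2, 0.8]
gripper_width: 0.0186
grasp_force: 30.0
```

Emit:
carry_out --deltas '[[[0,0,0.6],[0,0,0],0],[[0,0,0],[0,0,0],0],[[0,0,0],[0,0,0],0]]'

```text
t: 10.55
tool_pos: [0.467, 0.2432, 0.1412]
ee_rot: [-3.141, -0.001, -0.172]
ft_force: [-1.8, 2.1, 4.9]
gripper_width: 0.0187
grasp_force: 30.0
```

```bash
python3 - <<'E'
from h import *
w=shot("wrist");s=shot("side");t=shot("top");o=get_obs();print(o["tool_pos"],np.degrees(o["ee_rot"]),o["ft_force"],o["torque"])
f=lambda c,u,v,W,H:cv2.convertScaleAbs(cv2.resize(c["pixels"][v:v+H,u:u+W,::-1],(400,300),interpolation=cv2.INTER_CUBIC),alpha=1.5)
cv2.imwrite('pics/c5.png',np.hstack([f(w,220,90,200,150),f(s,290,250,120,90)]))
E
```

```text
[0.46703777 0.24317957 0.14120725] [-1.79944256e+02 -4.54452569e-02 -9.83378315e+00] [-3.44223887  2.73651333  5.41916164] [ 0.56797526  0.81295668 -0.0209331 ]
```

View pics/c5.png

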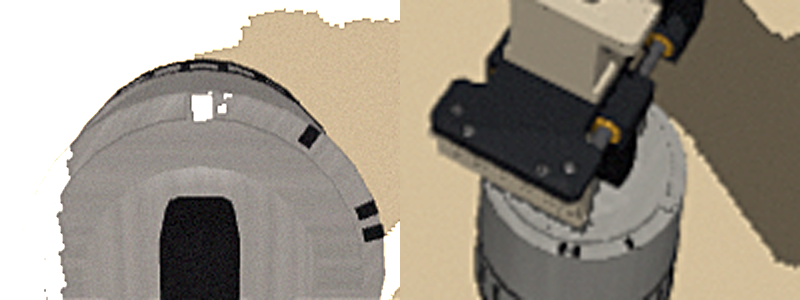

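The ear stands over the notch at (205,107), the disc lies on the rim, and the single mark at (310,135) is clockwise of it. The lid is seated, so I'll twist.

Emit:
carry_out --deltas '[[[0,0,0],[0,0,4],0],[[0,0,0],[0,0,5],0],[[0,0,0],[0,0,5],0],[[0,0,0],[0,0,5],0],[[0,0,0],[0,0,0],0]]'

```text
t: 11.32
tool_pos: [0.4671, 0.2425, 0.1412]
ee_rot: [-3.141, -0.001, -0.504]
ft_force: [-1.0, -0.5, 5.4]
gripper_width: 0.0183
grasp_force: 30.2
```

Emit:
carry_out --deltas '[[[0,0,0],[0,0,5],0],[[0,0,0],[0,0,5],0],[[0,0,0],[0,0,3],0],[[0,0,0],[0,0,2.5],0],[[0,0,0],[0,0,0],0]]'

```text
t: 11.95
tool_pos: [0.4672, 0.2426, 0.1412]
ee_rot: [-3.141, -0.001, -0.774]
ft_force: [-0.4, -0.0, 4.4]
gripper_width: 0.0185
grasp_force: 30.4
```

Emit:
carry_out --deltas '[[[0,0,0],[0,0,0],0],[[0,0,0],[0,0,0],0],[[0,0,0],[0,0,0],0]]'

```text
t: 12.32
tool_pos: [0.4672, 0.2425, 0.1412]
ee_rot: [-3.141, -0.001, -0.773]
ft_force: [-0.9, -0.5, 5.8]
gripper_width: 0.0188
grasp_force: 30.4
```

```bash
python3 - <<'E'
from h import *
w=shot("wrist");s=shot("side");o=get_obs();print(o["tool_pos"],np.degrees(o["ee_rot"]),o["ft_force"],o["torque"],o["grasp_force"])
f=lambda c,u,v,W,H:cv2.convertScaleAbs(cv2.resize(c["pixels"][v:v+H,u:u+W,::-1],(400,300),interpolation=cv2.INTER_CUBIC),alpha=1.5)
cv2.imwrite('pics/c6.png',np.hstack([f(w,220,90,200,150),f(s,290,250,120,90)]))
E
```

```text
[0.46717656 0.24257289 0.14120674] [-1.79969235e+02 -5.40847659e-02 -4.43034819e+01] [-0.42146684 -0.7030035   6.2205296 ] [-0.30291281  0.25497217  0.2814844 ] 30.374255776405334
```

View pics/c6.png

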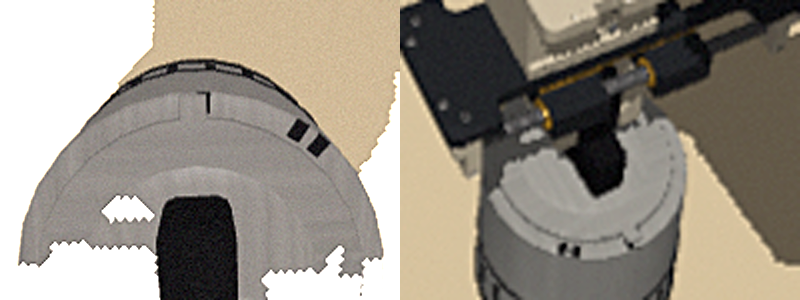

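The ear stands on the single black mark at (205,102), with the double marks still ahead at (310,135). The wrist moment of 0.28 N m fits the switch spring plus friction, so I'm handing in.

```bash
python3 -c "
from plant import close_job
print(close_job())"
```

```text
the job is handed in; nothing more can be done
None
```

The lid is flat on the grinder rim, turned about 34° clockwise to the single marks, short of the lock and still gripped against its spring; the job is handed in, and no verdict came back.

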